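# Snap the pivot clip onto the easel pin

## Task

The split pivot clip lies on the metal plate of the table easel's foot with its open mouth towards the upright grooved pin. Pick up the fork tool, straddle the clip's tail with its two prongs and push the clip sideways into the pin's groove until it snaps fully home, pushing gently (never with more than 20 N) and never touching the clip with the gripper. Then stand the fork tool upright on its cork mat, let go of it, and leave everything else on the table undisturbed.

Things in the scene. Friction and masses are not known exactly. Their poses are not given: they have to be found in the camera images.
- easel_foot: Foot of a table easel: fixed wooden block 160 x 120 x 30 mm with two low side guides (top z 40 mm) in which the prop arm slides lengthwise. +x is the arm's direction and that in which the clip is pushed onto the pin, z up. Origin on the table, on the pin's line of travel.
- pin_groove (a point): Pin's axis at the plate's top, the groove's lower edge (z 48 mm); axes as easel_foot. Neck of the groove: 15 mm diameter, 9 mm high; head above it: 22 mm diameter, 11 mm high. Pin and plate sit on the prop arm (70 mm wide, top z 44 mm, end stop 137 mm beyond the pin, 45 mm high), which is loose: pushed with 4 N it gives 0 to 45 mm in +x, a different amount each time, before it stops hard.
- clip: Loose flat dark steel split clip, 6 mm thick, 34 g, on the plate: at first 37 to 90 mm short of the pin, up to 8 mm aside, turned up to 0.25 rad. Origin on its underside at the bore's centre, where the pin's axis lies when home; +x out of its mouth, z up. Spine x -16 to -8 mm, 28 mm wide. Tail 8 mm wide, x -27 to -16 mm. Two sprung jaws, 28 mm over their outsides, reach to x = 10.5 mm.
- clip_shoulders (a point): Middle of the back face of the clip's spine (clip x = -16 mm, on its underside): the shoulders to push on lie either side of the tail, 4 to 14 mm out. Same axes as the clip. The plate they rest on: 60 mm wide, from 112 mm before to 18 mm beyond the pin's axis, top z 48 mm.
- clip_mouth (a point): Centre of the clip's mouth, 11.6 mm wide between the round lips of the jaws (clip x = 7 mm, underside). The lips meet the neck when the clip is about 13 mm short of the pin's axis, are spread widest at 7 mm short, then snap shut behind it. The push needed is about 8 to 15 N; once home the spine stops hard on the neck (0.5 mm play).
- fork: Loose hand tool, about 160 g, standing on the mat. Steel foot plate 6 mm thick and 36 mm wide, x -20 to 35 mm, with two prongs forward to x = 60 mm. Upright wooden handle 24 mm (x) by 28 mm (y), z 6 to 66 mm above the underside. Origin on its underside below the handle's centre; +x along the prongs, z up.
- fork_tips (a point): Midway between the front ends of the fork's two prongs, on their underside (fork x = 60 mm). Each prong is 6 mm wide and 6 mm thick; the gap between them is 11 mm wide, open at the front, 25 mm deep. Same axes as the fork.
- mat: Fixed cork mat 150 (x) x 120 (y) x 4 mm on which the fork tool stands at the start and must stand at the end. Origin at the centre of its underside, on the table.
- pan_tin: Bystander: fixed open tin of pan colours 140 x 110 x 20 mm, on the other side of the foot from the mat. Origin at the centre of its underside.
- washer: Bystander: loose ring 34 mm across, 4 mm thick, lying on the prop arm beyond the pin. It rides along with the arm. Origin at the centre of its underside.
- brush_a: Bystander: loose brush 200 mm long, 20 mm thick, lying between the robot and the foot, along its own x. Origin at its middle, underside.
- brush_b: Bystander: loose brush 220 mm long, 20 mm thick, at the back right. Origin at its middle, underside.
- tape_roll: Bystander: loose empty roll 90 mm across, 24 mm high, back right. Origin at the centre of its underside.
- paint_tube: Bystander: loose paint tube 95 mm long, 16 mm high, back left. Origin about its middle, underside.
- eraser: Bystander: loose eraser 50 x 24 x 14 mm, front left. Origin at the centre of its underside.
- bulldog: Bystander: loose bulldog clip for paper, 60 mm wide, 16 mm high, back left. Origin at the centre of its underside.
Things that resemble listed ones, but are neither listed nor needed, are in the scene too. Several things look just like the mat: the one meant starts nearest to the robot's base. Several things have the shape of the fork; the one meant has the colours described above.

How it is judged:
By the outcome, as a careful person would: the job done as asked, in the order asked, and still so for the second after the job is handed in, with the robot touching nothing.
It also fails if it takes over 58 s, if anything falls off the work surface, if the arm or the gripper's body presses on something with over 40 N, if the wrist force passes 120 N, or if a joint passes its speed limit or range.

## Robot

A 6-joint arm with a two-finger parallel gripper is mounted at the origin on the work surface. World frame = base frame: x ahead of the robot, y to its left, z up, the work surface at z = 0. Lengths are in mm, angles in rad, forces in N, time in s.
With the tool pointing down it reaches from about 275 to 750 mm from the base axis. Payload 10.2 kg.
Tool frame: the origin (TCP) lies midway between the tips of the shut fingers; the grasp point (between the pads) lies 19 mm behind it; z points along the fingers, y is the line along which they close (so a half turn about z gives the same grasp; the last joint's range is limited). The gripper opens to 85 mm and grips with 20 to 120 N. Pads are 22 mm wide; open, the fingers measure 114 mm over their backs; the gripper's body (76 mm by 85 mm) begins 54 mm behind the grasp point. The pads swing forward as they close: fully open they stand 13 mm farther back than shut.
Start: joints at [1.009, 0.313, 1.498, -0, 1.331, -0.223], TCP at [174.5, 495.158, 231.294] pointing down, gripper open.
Joint ranges: [-2.94, 2.94], [-0.97, 2.17], [0.19, 2.56], [-1.23, 4.37], [0.02, 3.11], [-2.88, 2.88]. Speed limits (rad/s): [2.39, 2.39, 3.01, 3.14, 3.14, 3.14].

## Interface

Orientations are given as a unit quaternion [w, x, y, z].
In Python, from rig import arm gives the robot as it stands.
- The arm moves only by the shell command python3 -m jog 'ROWS'. ROWS is JSON, a list of rows, each an object of numbers: "tx", "ty", "tz": the shift along the tool's x, y, z in cm; "wx", "wy", "wz": the turn, a rotation vector about the tool's x, y, z in degrees; "gripper": the opening, from -1 (shut) to 1 (fully open). In form: [{"tx": .., "ty": .., "tz": .., "wx": .., "wy": .., "wz": .., "gripper": ..}, ...]. A call has 1 to 20 rows; each row is the pose to reach, as a shift and turn from the pose commanded when the call began, along the tool's axes at that moment; what a row does not reach only later rows make up. A row lasts 1/8 s, in which the tool goes at most 62.5 mm and 10.7 degrees, less where a joint would pass 70% of its speed; a pose out of reach is approached as far as the arm can. A call with a gripper value outside its range is refused whole. The fingers move at their own pace and stop on an object; the grip force is fixed at half the most. Time passes only in rows, so rows that repeat a pose let the fingers close. It gives the time, the measured TCP pose, the force, the opening and the grip force at its end, in the units of the state.
- arm.state(): the state, without advancing time (a new reading comes with each control period).
- arm.read_camera(name): name is "side" or "top" or "wrist"; returns a dict with "pixels" (384x512x3 uint8, red, green, blue), "z_map" (384x512 float32, mm along the optical axis (not along the pixel's ray), 0 where there is no reading), "K" (3x3 intrinsics, pixels), "k1" (the pictures are not rectified: a ray, as slopes to the right and down, at radius r is drawn at 1 + k1 r^2 times it, then the intrinsics apply), "rvec" (rotation vector, rad) and "tvec" (3), from world to camera coordinates, as OpenCV has them. Camera axes: x right, y down, z forward; pixel columns grow to the right and rows downward; lengths in mm; the calibration is good to about 2 mm. A picture is of the moment at which its call begins.
- arm.sign_off(): hands the job in; it is judged then, once.
The state is a dict: "time_s": time; "joint_pos": joint angles; "qvel": joint speeds; "effort": joint torques, N m; "tool_pos": TCP position; "orientation": TCP orientation; "wrist_force": force on the tool from outside, world axes, zero at the start; "ft_torque": the same for the moment, N m; "gripper_width": finger opening in mm; "grasp_force": force on a finger pad.
Only numpy, scipy, OpenCV 4.12 (cv2) and the standard library are available. Lean on these libraries where they do the work, as an engineer would, in place of code of your own. Each camera call takes 0.05 s, during which the arm holds its last target. There are 200 camera calls.

## Working session

There is one attempt and no reset: what is moved stays moved. The work goes in short steps, Python scripts to look and compute and a shell command to move; the robot and the scene stay as the last step left them, time stands still between calls to the robot, and variables do not carry over. Pictures are saved under pics/ and viewed, at most 10 in all, crops included, and the job is handed in when it is done.

```bash
ls; mkdir -p pics; cat > h.py <<'E'
import numpy as np, cv2
from rig import arm
from scipy.spatial.transform import Rotation as R
def world(c):
    z=c["z_map"].astype(float);h,w=z.shape;K=c["K"];k=float(c["k1"])
    u,v=np.meshgrid(np.arange(w),np.arange(h))
    p=cv2.undistortPoints(np.stack([u,v],-1).reshape(-1,1,2).astype(float),np.array(K,float),np.array([k,0,0,0,0.])).reshape(h,w,2)
    P=np.dstack([p*z[...,None],z])
    Rm=cv2.Rodrigues(np.array(c["rvec"],float))[0]
    W=(P-np.array(c["tvec"]).reshape(3))@Rm
    W[z==0]=np.nan
    return W
def save(n,img,s=1): cv2.imwrite(n,cv2.resize(img,None,fx=s,fy=s,interpolation=cv2.INTER_CUBIC)[...,::-1])
E
python3 - <<'E'
from h import *
a=arm.read_camera("top");b=arm.read_camera("side")
np.savez("/tmp/top.npz",**{k:np.array(v) for k,v in a.items()});np.savez("/tmp/side.npz",**{k:np.array(v) for k,v in b.items()})
save("pics/top.png",a["pixels"],1.56);save("pics/side.png",b["pixels"],1.56)
s=arm.state();print(s)
for c in (a,b):
    W=world(c);print(-cv2.Rodrigues(np.array(c["rvec"],float))[0].T@np.array(c["tvec"]).reshape(3),c["K"],c["k1"])
E
```

```text
pics
{'time_s': 0.1, 'joint_pos': array([ 1.00858951e+00,  3.13407848e-01,  1.49832755e+00,  3.92006028e-06,
        1.33098680e+00, -2.23390546e-01]), 'qvel': array([ 0.00119488, -0.00123005, -0.00281846,  0.00048949, -0.00024958,
        0.00124809]), 'effort': array([ 3.39685466e-03, -4.12897611e+01, -2.60142034e+01, -7.17464036e-05,
        2.97160841e-03, -1.93186003e-05]), 'tool_pos': array([174.38400656, 494.96602579, 230.7978707 ]), 'orientation': array([-2.17940086e-04,  1.68599418e-01,  9.85684492e-01, -5.21032373e-04]), 'wrist_force': array([-0.36755118, -0.49258803,  0.07409638]), 'ft_torque': array([-0.02366294, -0.02558574,  0.011396  ]), 'grasp_force': 0.0, 'gripper_width': 85.50242581253536}
[ 425.11636766  -95.53532227 1664.10295426] [[464.66035392   0.         255.99412698]
 [  0.         464.66035392 186.00748947]
 [  0.           0.           1.        ]] -0.10444385605350438
[393.14659776 640.60852604 883.2367151 ] [[393.21717556   0.         259.54519359]
 [  0.         393.21717556 192.746482  ]
 [  0.           0.           1.        ]] 0.04113679232240266
```

View pics/top.png

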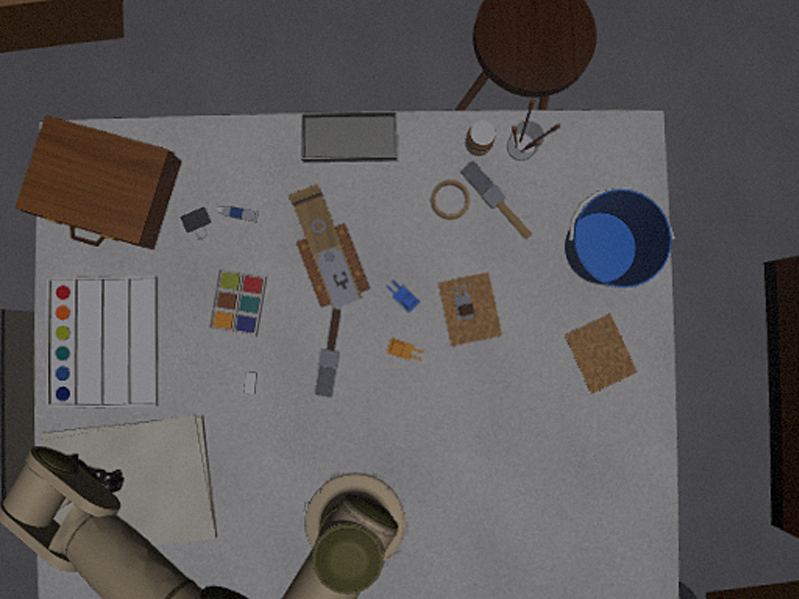

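View pics/side.png

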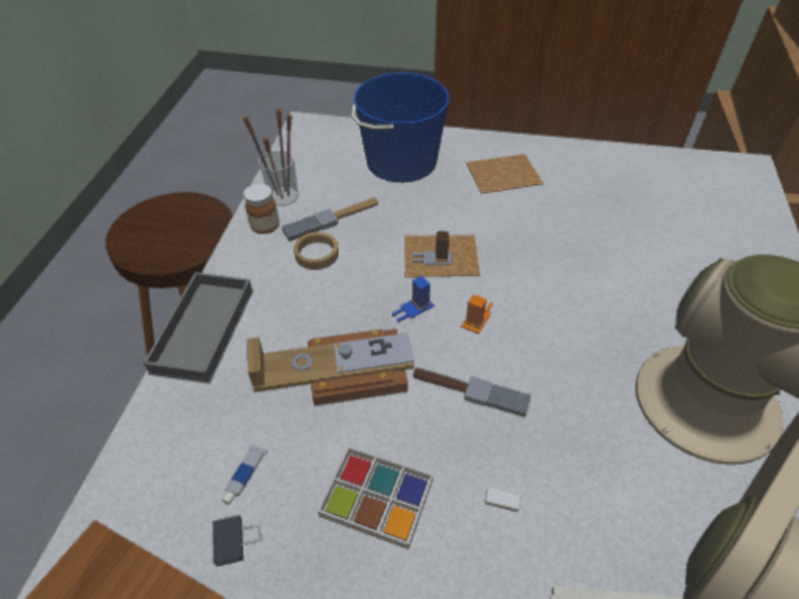

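The top view shows these, with pixels in the enlarged picture:
- **Fork shapes:** blue at (404,296), orange at (405,349), and a steel foot with a brown handle at (463,302). The last one fits the description.
- **Mats:** (470,310) and (600,352). The first is nearer to the base at (355,520), and the steel fork stands on it.
- **Clip and pin:** the clip is at (340,280) and the pin at (329,256).

I'll confirm the fork and mat in one crop and measure.

```bash
python3 - <<'E'
from h import *
t=dict(np.load("/tmp/top.npz"));s=dict(np.load("/tmp/side.npz"))
A=cv2.resize(t["pixels"][165:230,270:330],(400,433),interpolation=cv2.INTER_CUBIC)
B=cv2.resize(t["pixels"][110:205,180:245],(296,433),interpolation=cv2.INTER_CUBIC)
save("pics/crop1.png",np.hstack([A,B]))
for n,c,box in(("top",t,[(165,230,270,330),(110,205,180,245)]),("side",s,[(140,185,255,310),(205,260,150,270)])):
    W=world(c)
    for y0,y1,x0,x1 in box:
        w=W[y0:y1,x0:x1].reshape(-1,3);z=w[:,2]
        print(n,np.histogram(z[np.isfinite(z)],bins=np.arange(-10,100,4)))
        for lo,hi in((60,90),(40,90)):
            m=(z>lo)&(z<hi)
            if m.sum()>3: print(lo,m.sum(),np.median(w[m],0),w[m].min(0),w[m].max(0))
E
```

```text
top (array([  73,  411, 1054, 1304,  699,  236,   34,    6,    1,    1,    1,
          0,    0,    1,    1,    2,    1,    1,    3,   26,   12,   10,
          1,    0,    0,    0,    0]), array([-10,  -6,  -2,   2,   6,  10,  14,  18,  22,  26,  30,  34,  38,
        42,  46,  50,  54,  58,  62,  66,  70,  74,  78,  82,  86,  90,
        94,  98]))
60 53 [ 480.64914632 -256.806924     69.73165006] [ 470.13361635 -270.77392368   61.08935981] [ 494.23637128 -242.48241339   78.14214734]
40 58 [ 480.65603285 -253.74853199   69.21786096] [ 470.13361635 -270.77392368   44.13903738] [ 494.23637128 -240.97220969   78.14214734]
top (array([  83,  522, 1376, 1344,  501,   84,   20,   14,   31,   62,  103,
        107,  242,  485,  507,  342,  114,   24,   14,   16,   14,    9,
          5,   10,   41,   48,   23]), array([-10,  -6,  -2,   2,   6,  10,  14,  18,  22,  26,  30,  34,  38,
        42,  46,  50,  54,  58,  62,  66,  70,  74,  78,  82,  86,  90,
        94,  98]))
60 117 [729.89544738  75.74459614  75.83760172] [533.50414297  10.67739669  60.09008601] [760.49244332 131.35441264  8
[... 662 characters left out ...]
464.43908816 -269.07061101   40.10992665] [ 516.37820343 -113.74453245   74.80976762]
side (array([   0,  208, 2149,  499,   59,   58,   61,   76,   57,  132,  187,
        160,  551,  999,  826,  189,   41,   16,   33,   48,   12,   17,
         17,   11,  129,   45,    0]), array([-10,  -6,  -2,   2,   6,  10,  14,  18,  22,  26,  30,  34,  38,
        42,  46,  50,  54,  58,  62,  66,  70,  74,  78,  82,  86,  90,
        94,  98]))
60 277 [728.39383929  96.63781704  82.32640557] [589.35257769  35.54392241  60.54391884] [756.05447364 133.57128678  89.97367459]
40 2679 [619.97047717  59.91153323  45.9997884 ] [485.60437284 -25.39440185  40.00611382] [756.05447364 133.57128678  89.97367459]
```

View pics/crop1.png

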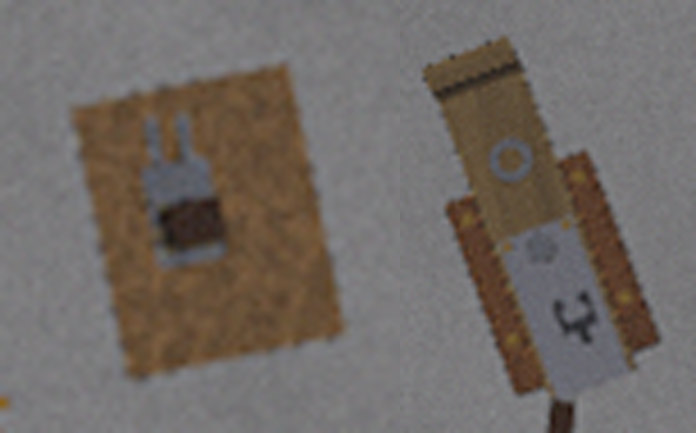

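The crop confirms both: steel foot plate and dark wooden handle on the nearer mat, prongs pointing away from the robot. Next I'll get the wrist camera's mounting and a planning helper.

```bash
cat >> h.py <<'E'
def tool():
    s=arm.state();q=s["orientation"];return np.array(s["tool_pos"]),R.from_quat([q[1],q[2],q[3],q[0]])
def plan(p,yaw):
    "tool x at world yaw, pointing down -> cm and degrees in tool axes"
    p0,r0=tool();t=R.from_euler('z',yaw)*R.from_euler('x',np.pi)
    print("t(cm)",np.round(r0.inv().apply(np.array(p)-p0)/10,2),"w(deg)",np.round(np.degrees((r0.inv()*t).as_rotvec()),2),"yaw now",np.arctan2(*r0.apply([1,0,0])[[1,0]]))
def pix(c,uv,z):
    "pixels -> world at height z"
    d=cv2.undistortPoints(np.array(uv,float).reshape(-1,1,2),np.array(c["K"],float),np.array([float(c["k1"]),0,0,0,0.])).reshape(-1,2)
    Rm=cv2.Rodrigues(np.array(c["rvec"],float))[0];C=-Rm.T@np.array(c["tvec"]).reshape(3)
    d=np.c_[d,np.ones(len(d))]@Rm;return C+d*((z-C[2])/d[:,2])[:,None]
E
python3 - <<'E'
from h import *
c=arm.read_camera("wrist");p,r=tool()
Rm=cv2.Rodrigues(np.array(c["rvec"],float))[0];C=-Rm.T@np.array(c["tvec"]).reshape(3)
print("cam in tool",r.inv().apply(C-p),"\n",r.as_matrix().T@Rm.T,c["K"][0][0],c["k1"])
t=dict(np.load("/tmp/top.npz"))
# crop A scale 6.67: fork prong tip mid, handle, mat corners ; crop B scale 4.56
A=lambda x,y:(270+x*60/400,165+y*65/433); B=lambda x,y:(180+(x-400)*65/296,110+y*95/433)
print(pix(t,[A(166,120),A(192,258)],10),pix(t,[A(75,105),A(288,65),A(343,330),A(130,377)],4))
print(pix(t,[B(541,247)],68),pix(t,[B(578,315)],54),pix(t,[B(592,383),B(535,233)],48))
plan([560,35,260],0.35+np.pi)
E
```

```text
cam in tool [  71.55639096    0.51729577 -142.47776368] 
 [[-6.25787000e-04 -9.58414277e-01 -2.85379890e-01]
 [ 9.99999524e-01 -3.85991459e-04 -8.96513686e-04]
 [ 7.49077316e-04 -2.85380315e-01  9.58414062e-01]] 321.3746740034602 -0.09242065187290567
[[ 536.25002287 -249.31061783   10.        ]
 [ 462.02628135 -261.63354265   10.        ]] [[ 545.5354698  -201.02704049    4.        ]
 [ 565.33050357 -316.46720662    4.        ]
 [ 422.06216599 -342.69427927    4.        ]
 [ 398.9939714  -227.60738914    4.        ]]
[[602.21314732  44.61251686  68.        ]] [[551.174969    18.10760501  54.        ]] [[499.38714143   8.44220152  48.        ]
 [615.31372994  50.8779139   48.        ]]
t(cm) [-51.66 -30.57  -2.89] w(deg) [-5.000e-02 -3.000e-02 -3.946e+01] yaw now 2.8028132607709413
```

```bash
python3 -m jog '[{"tx":-50.4,"ty":-33.1,"tz":3,"wz":140.5,"gripper":1},{"tx":-50.4,"ty":-33.1,"tz":3,"wz":140.5,"gripper":1},{"tx":-50.4,"ty":-33.1,"tz":3,"wz":140.5,"gripper":1},{"tx":-50.4,"ty":-33.1,"tz":3,"wz":140.5,"gripper":1},{"tx":-50.4,"ty":-33.1,"tz":3,"wz":140.5,"gripper":1},{"tx":-50.4,"ty":-33.1,"tz":3,"wz":140.5,"gripper":1},{"tx":-50.4,"ty":-33.1,"tz":3,"wz":140.5,"gripper":1},{"tx":-50.4,"ty":-33.1,"tz":3,"wz":140.5,"gripper":1},{"tx":-50.4,"ty":-33.1,"tz":3,"wz":140.5,"gripper":1},{"tx":-50.4,"ty":-33.1,"tz":3,"wz":140.5,"gripper":1},{"tx":-50.4,"ty":-33.1,"tz":3,"wz":140.5,"gripper":1},{"tx":-50.4,"ty":-33.1,"tz":3,"wz":140.5,"gripper":1},{"tx":-50.4,"ty":-33.1,"tz":3,"wz":140.5,"gripper":1},{"tx":-50.4,"ty":-33.1,"tz":3,"wz":140.5,"gripper":1},{"tx":-50.4,"ty":-33.1,"tz":3,"wz":140.5,"gripper":1},{"tx":-50.4,"ty":-33.1,"tz":3,"wz":140.5,"gripper":1},{"tx":-50.4,"ty":-33.1,"tz":3,"wz":140.5,"gripper":1},{"tx":-50.4,"ty":-33.1,"tz":3,"wz":140.5,"gripper":1}]'
python3 - <<'E'
from h import *
c=arm.read_camera("wrist");np.savez("/tmp/w1.npz",**{k:np.array(v) for k,v in c.items()})
save("pics/w1.png",c["pixels"],1.5)
plan([540,15,200],.35);print(arm.state()["time_s"])
E
```

```text
t(cm) [-50.43 -33.13   3.11] w(deg) [-3.0000e-02  5.0000e-02  1.4054e+02] yaw now 2.802851016534435
0.2invalid input
```

View pics/w1.png

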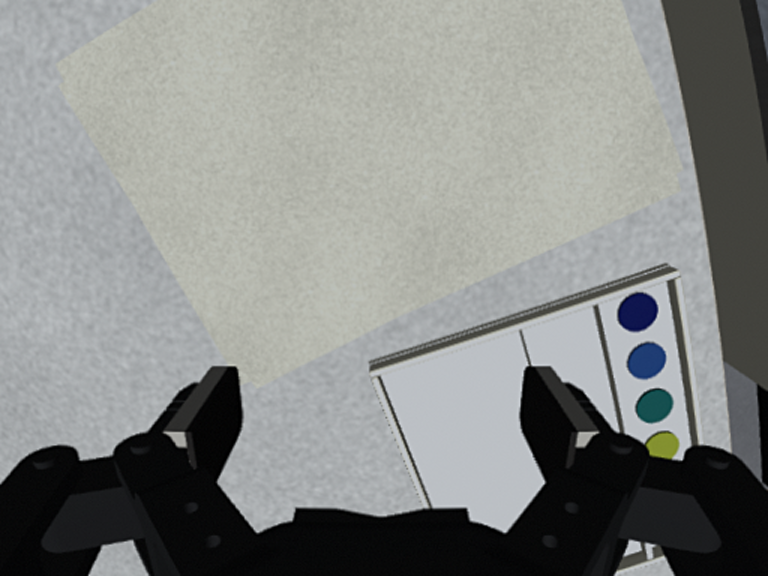

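The call was refused, and the arm is still at the start: the picture shows only paper and palette, with the fingers at about (200,450) and (560,450). I'll give all seven keys.

```bash
python3 -m jog '[{"tx":-50.4,"ty":-33.1,"tz":3,"wx":0,"wy":0,"wz":140.5,"gripper":1},{"tx":-50.4,"ty":-33.1,"tz":3,"wx":0,"wy":0,"wz":140.5,"gripper":1},{"tx":-50.4,"ty":-33.1,"tz":3,"wx":0,"wy":0,"wz":140.5,"gripper":1},{"tx":-50.4,"ty":-33.1,"tz":3,"wx":0,"wy":0,"wz":140.5,"gripper":1},{"tx":-50.4,"ty":-33.1,"tz":3,"wx":0,"wy":0,"wz":140.5,"gripper":1},{"tx":-50.4,"ty":-33.1,"tz":3,"wx":0,"wy":0,"wz":140.5,"gripper":1},{"tx":-50.4,"ty":-33.1,"tz":3,"wx":0,"wy":0,"wz":140.5,"gripper":1},{"tx":-50.4,"ty":-33.1,"tz":3,"wx":0,"wy":0,"wz":140.5,"gripper":1},{"tx":-50.4,"ty":-33.1,"tz":3,"wx":0,"wy":0,"wz":140.5,"gripper":1},{"tx":-50.4,"ty":-33.1,"tz":3,"wx":0,"wy":0,"wz":140.5,"gripper":1},{"tx":-50.4,"ty":-33.1,"tz":3,"wx":0,"wy":0,"wz":140.5,"gripper":1},{"tx":-50.4,"ty":-33.1,"tz":3,"wx":0,"wy":0,"wz":140.5,"gripper":1},{"tx":-50.4,"ty":-33.1,"tz":3,"wx":0,"wy":0,"wz":140.5,"gripper":1},{"tx":-50.4,"ty":-33.1,"tz":3,"wx":0,"wy":0,"wz":140.5,"gripper":1},{"tx":-50.4,"ty":-33.1,"tz":3,"wx":0,"wy":0,"wz":140.5,"gripper":1},{"tx":-50.4,"ty":-33.1,"tz":3,"wx":0,"wy":0,"wz":140.5,"gripper":1}]'
python3 - <<'E'
from h import *
plan([540,15,200],.35);print(arm.state()["time_s"])
E
```

```text
time_s: 2.2
tool_pos: [539.8, 15.5, 201.3]
orientation: [-0.0, 0.984, 0.175, -0.0]
wrist_force: [-1.2, -0.3, 0.4]
gripper_width: 85.2
grasp_force: 0.0
t(cm) [-0.    0.05  0.13] w(deg) [-0.    0.    0.15] yaw now 0.35263684770864645
2.2
```

```bash
python3 - <<'E'
from h import *
c=arm.read_camera("wrist");np.savez("/tmp/w2.npz",**{k:np.array(v) for k,v in c.items()})
save("pics/w2.png",c["pixels"],1.5)
plan([440,-265,140],.2)
E
```

```text
t(cm) [-19.05  22.88   6.13] w(deg) [-0.    0.    8.72] yaw now 0.3522463956976916
```

View pics/w2.png

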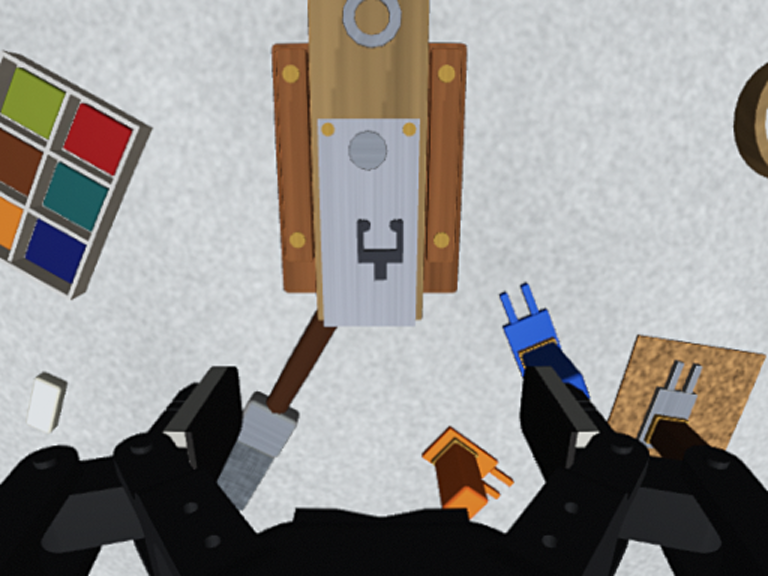

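Wrist view, centred over the foot:
- **Clip:** spine back at about (380,262), tail end (380,279), jaw tips at y≈219.
- **Pin head:** (367,150).
- **Fork:** on the mat at lower right, about (675,400).

Now I'll move above the fork and measure the clip from this view.

```bash
python3 -m jog '[{"tx":-19,"ty":22.9,"tz":6,"wx":0,"wy":0,"wz":8.7,"gripper":1},{"tx":-19,"ty":22.9,"tz":6,"wx":0,"wy":0,"wz":8.7,"gripper":1},{"tx":-19,"ty":22.9,"tz":6,"wx":0,"wy":0,"wz":8.7,"gripper":1},{"tx":-19,"ty":22.9,"tz":6,"wx":0,"wy":0,"wz":8.7,"gripper":1},{"tx":-19,"ty":22.9,"tz":6,"wx":0,"wy":0,"wz":8.7,"gripper":1},{"tx":-19,"ty":22.9,"tz":6,"wx":0,"wy":0,"wz":8.7,"gripper":1},{"tx":-19,"ty":22.9,"tz":6,"wx":0,"wy":0,"wz":8.7,"gripper":1}]'
cat >> h.py <<'E'
def clipfit(c,box,zc=54):
    "dark clip blob -> world outline, centroid, symmetric-axis yaw"
    x0,y0,x1,y1=box;g=c["pixels"].max(2)[y0:y1,x0:x1]
    m=(g<85).astype(np.uint8);n,l,st,ce=cv2.connectedComponentsWithStats(m);i=1+np.argmax(st[1:,4])
    v,u=np.nonzero(l==i);return pix(c,np.c_[u+x0,v+y0],zc)[:,:2],st[i]
E
python3 - <<'E'
from h import *
c=dict(np.load("/tmp/w2.npz"))
P,st=clipfit(c,(220,130,290,200));print(st)
for yaw in np.arange(.2,.5,.02):   # bounding box in each trial axis
    d=np.array([np.cos(yaw),np.sin(yaw)]);n=np.array([-d[1],d[0]])
    x=P@d;y=P@n;back=x<x.min()+10
    print(round(yaw,2),"len %.1f wid %.1f xmax %.1f"%(np.ptp(x),np.ptp(y),x.max()),"tail-mid %.2f"%((y.min()+y.max())/2-(y[back].min()+y[back].max())/2),"std",y.std().round(2), "ctr",d*x.max()+n*(y.min()+y.max())/2-d*10.5)
S=1.5
print("pin",pix(c,[(367.5/S,150/S)],68)[:,:2],"plate edges",pix(c,np.array([(318,119),(419,119),(415,326),(324,326)])/S,48)[:,:2])
W=world(c);
for n,(u,v) in dict(pin=(367,150),plate=(350,290),clip=(380,256),arm=(330,60),guide=(292,200),mat=(700,350)).items(): 
    u=int(u/S);v=int(v/S);print(n,np.nanmedian(W[v-2:v+3,u-2:u+3].reshape(-1,3),0))
f=arm.read_camera("wrist");np.savez("/tmp/w3.npz",**{k:np.array(v) for k,v in f.items()});save("pics/w3.png",f["pixels"],1.5)
E
```

```text
time_s: 3.12
tool_pos: [440.2, -264.6, 141.4]
orientation: [-0.0, 0.995, 0.099, 0.0]
wrist_force: [-0.5, 0.2, 0.2]
gripper_width: 85.4
grasp_force: 0.0
[ 18  16  31  40 519]
0.2 len 38.6 wid 30.0 xmax 562.8 tail-mid -2.16 std 8.51 ctr [558.98495126  22.31256041]
0.22 len 38.4 wid 29.5 xmax 560.7 tail-mid -2.45 std 8.5 ctr [558.75040788  22.36807327]
0.24 len 38.2 wid 29.1 xmax 558.3 tail-mid -2.81 std 8.5 ctr [558.5097527   22.41316417]
0.26 len 38.0 wid 28.7 xmax 555.8 tail-mid -3.16 std 8.5 ctr [558.26342816  22.44751567]
0.28 len 37.7 wid 28.3 xmax 553.0 tail-mid -3.52 std 8.5 ctr [558.01189066  22.47082868]
0.3 len 37.5 wid 27.8 xmax 550.0 tail-mid 1.45 std 8.5 ctr [557.75560981  22.48282308]
0.32 len 37.2 wid 27.3 xmax 546.8 tail-mid 1.19 std 8.5 ctr [557.49506766  22.48323825]
0.34 len 36.9 wid 27.2 xmax 543.3 tail-mid 0.75 std 8.5 ctr [557.2879008   22.31029282]
0.36 len 36.8 wid 27.2 xmax 539.9 tail-mid 0.20 std 8.5 ctr [557.29923327  22.13241366]
0.38 len 37.1 wid 27.3 xmax 536.5 tail-mid -0.37 std 8.5 ctr [557.58321972  22.09856722]
0.4 len 37.4 wid 27.7 xmax 532.9 tail-mid -0.73 std 8.51 ctr [557.78342453  22.26614558]
0.42 len 37.7 wid 28.2 xmax 529.1 tail-mid 3.57 std 8.51 ctr [557.97293301  22.43988341]
0.44 len 37.9 wid 28.6 xmax 525.1 tail-mid 3.22 std 8.52 ctr [558.15154241  22.61927169]
0.46 len 38.2 wid 29.1 xmax 520.9 tail-mid 2.86 std 8.53 ctr [558.31907202  22.80379444]
0.48 len 38.4 wid 29.5 xmax 516.5 tail-mid 2.50 std 8.53 ctr [558.47536344  22.99292958]
pin [[602.99858512  46.03673306]] plate edges [[609.39310086  79.81381756]
 [629.76044413  24.10476538]
 [507.9400394  -20.7517618 ]
 [487.27224773  35.45703558]]
pin [602.71382328  46.81737339  67.93411113]
plate [516.54487583  27.86738288  48.00780864]
clip [546.11306948  18.10713732  54.10621261]
arm [643.36631083  84.47150997  43.8051054 ]
guide [557.48550824  81.56709081  39.66316021]
mat [ 551.84253335 -253.30369742    4.17437988]
```

View pics/w3.png

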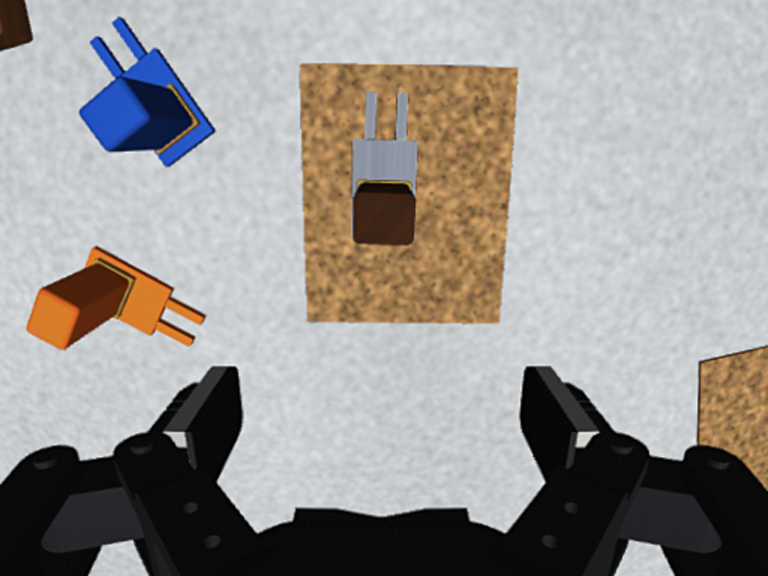

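Fork in view: handle top between (353,187) and (413,243), prong tips at (371,93) and (402,93), foot plate front edge at y≈140. Mat corners are (301,65), (517,68), (499,323) and (308,321).

```bash
python3 - <<'E'
from h import *
c=dict(np.load("/tmp/w3.npz"));S=1.5;W=world(c)
for n,(u,v) in dict(handle=(384,215),foot=(385,160),mat=(385,290)).items(): 
    u=int(u/S);v=int(v/S);print(n,np.nanmedian(W[v-3:v+4,u-3:u+4].reshape(-1,3),0))
t=dict(np.load("/tmp/top.npz"))
# handle height from two views: ray intersection of handle-top centre
hc=pix(c,[(384/S,215/S)],70)[0],pix(c,[(384/S,215/S)],0)[0]
T=(270+190*.15,165+217*.15);h2=pix(t,[T],70)[0],pix(t,[T],0)[0]
A=np.c_[hc[0]-hc[1],-(h2[0]-h2[1])];k=np.linalg.lstsq(A,h2[1]-hc[1],rcond=None)[0];print("two-view",hc[1]+k[0]*A[:,0],h2[1]-k[1]*A[:,1])
q=lambda z,*p:pix(c,np.array(p)/S,z)[:,:2]
H=q(70,(354,187),(413,187),(413,243),(353,243));print("handle",H.mean(0),H)
tip=q(10,(371.5,93),(402,93));fr=q(10,(352.5,140),(417.5,140));print("tips",tip.mean(0),"front",fr.mean(0),fr)
d=tip.mean(0)-H.mean(0);print("len",np.hypot(*d),"yaw",np.arctan2(d[1],d[0]),"yaw front edge",np.arctan2(*(fr[0]-fr[1])[[1,0]])-np.pi/2)
yaw=np.arctan2(d[1],d[0]);M=q(4,(301,65),(517,68),(499,323),(308,321));print("mat",M.mean(0),M)
plan([*H.mean(0),14],yaw)
E
```

```text
handle [ 482.69037714 -257.69142906   69.95572974]
foot [ 504.38698303 -253.72652344    9.79672222]
mat [ 428.48506618 -269.20300953    4.00551725]
two-view [ 481.37049388 -258.01650056   63.19021977] [ 482.19120722 -255.74165782   62.99185619]
handle [ 482.1044418  -257.47733813] [[ 491.83358924 -242.42323436]
 [ 496.94249594 -267.77604463]
 [ 472.49610208 -273.14293917]
 [ 467.14557995 -246.56713437]]
tips [ 538.86114982 -248.24173361] front [ 514.53438775 -252.23257258] [[ 511.00666773 -234.75388814]
 [ 518.06210777 -269.71125703]]
len 57.5032198709103 yaw 0.16130886322745475 yaw front edge 0.19915439694992432
mat [ 483.11932751 -271.44797456] [[ 544.86253975 -199.47334356]
 [ 567.21695332 -315.35475294]
 [ 421.24500864 -343.98074688]
 [ 399.15280832 -226.98305485]]
t(cm) [ 4.21  0.18 12.75] w(deg) [ 0.01 -0.02  2.23] yaw now 0.2001468167090287
```

```bash
python3 -m jog '[{"tx":4.1,"ty":0.2,"tz":4,"wx":0,"wy":0,"wz":0,"gripper":1},{"tx":4.1,"ty":0.2,"tz":5,"wx":0,"wy":0,"wz":0,"gripper":1},{"tx":4.1,"ty":0.2,"tz":9,"wx":0,"wy":0,"wz":0,"gripper":1},{"tx":4.1,"ty":0.2,"tz":12,"wx":0,"wy":0,"wz":0,"gripper":1},{"tx":4.1,"ty":0.2,"tz":12.6,"wx":0,"wy":0,"wz":0,"gripper":1},{"tx":4.1,"ty":0.2,"tz":12.6,"wx":0,"wy":0,"wz":0,"gripper":1},{"tx":4.1,"ty":0.2,"tz":12.6,"wx":0,"wy":0,"wz":0,"gripper":-1},{"tx":4.1,"ty":0.2,"tz":12.6,"wx":0,"wy":0,"wz":0,"gripper":-1},{"tx":4.1,"ty":0.2,"tz":12.6,"wx":0,"wy":0,"wz":0,"gripper":-1},{"tx":4.1,"ty":0.2,"tz":12.6,"wx":0,"wy":0,"wz":0,"gripper":-1},{"tx":4.1,"ty":0.2,"tz":12.6,"wx":0,"wy":0,"wz":0,"gripper":-1},{"tx":4.1,"ty":0.2,"tz":12.6,"wx":0,"wy":0,"wz":0,"gripper":-1}]'
```

```text
time_s: 4.68
tool_pos: [480.9, -258.9, 15.8]
orientation: [0.0, 0.995, 0.099, 0.0]
wrist_force: [-1.1, 0.5, 5.9]
gripper_width: 27.5
grasp_force: 59.7
```

Gripped at 27.5 mm width. I'll lift and measure where the prongs sit in the tool frame.

```bash
python3 -m jog '[{"tx":0,"ty":0,"tz":-2,"wx":0,"wy":0,"wz":0,"gripper":-1},{"tx":0,"ty":0,"tz":-7,"wx":0,"wy":0,"wz":0,"gripper":-1},{"tx":0,"ty":0,"tz":-12,"wx":0,"wy":0,"wz":0,"gripper":-1},{"tx":0,"ty":0,"tz":-12,"wx":0,"wy":0,"wz":0,"gripper":-1}]'
python3 - <<'E'
from h import *
c=arm.read_camera("wrist");np.savez("/tmp/w4.npz",**{k:np.array(v) for k,v in c.items()})
save("pics/w4.png",c["pixels"][170:384,130:382],3);print(tool()[0],arm.state()["wrist_force"])
E
```

```text
time_s: 5.18
tool_pos: [481.9, -259.7, 138.6]
orientation: [0.002, 0.995, 0.099, 0.002]
wrist_force: [-0.1, -0.1, -1.2]
gripper_width: 27.6
grasp_force: 59.3
[ 480.88715891 -258.93265979  136.07769695] [ 0.54728011  0.72069953 -2.42558167]
```

View pics/w4.png

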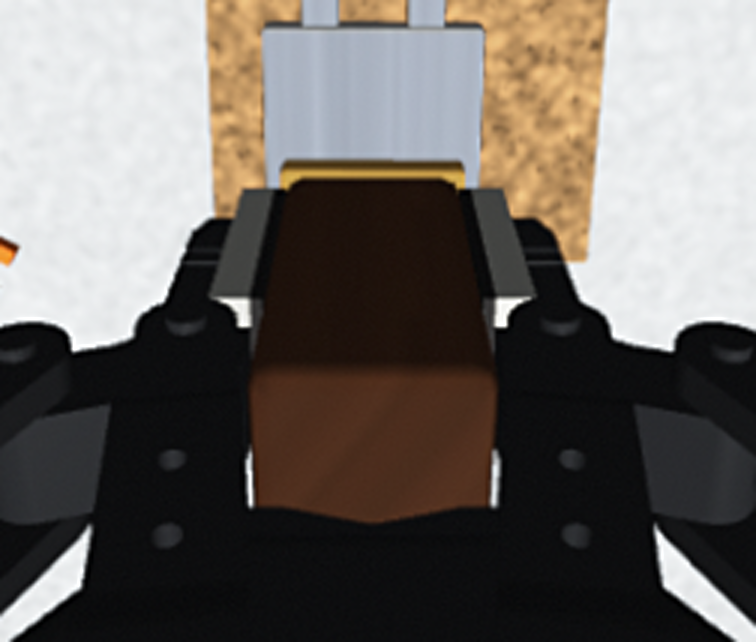

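The fork sits straight in the gripper: plate front edge at crop y≈27, prongs at x≈320 and 426. I'll find the tips by colour and express them in the tool frame.

```bash
cat >> h.py <<'E'
def forkpts(c,box=(215,90,295,182)):
    "grey prong pixels in the wrist picture -> tool frame via depth"
    x0,y0,x1,y1=box;p=c["pixels"][y0:y1,x0:x1].astype(int);W=world(c)[y0:y1,x0:x1]
    pos,r=tool();z=W[...,2];m=np.isfinite(z)&(abs(z-(pos[2]-6))<14);return r.inv().apply(W[m]-pos),np.argwhere(m)+[y0,x0]
E
python3 - <<'E'
from h import *
c=dict(np.load("/tmp/w4.npz"));T,px=forkpts(c)
v=px[:,0];print("tip row",v.min())
for r in range(v.min()-1,182,6):
    k=v==r
    if k.any(): u=px[k,1];print(r,u.min(),u.max(),len(u),"gap",[ (a,b) for a,b in zip(u[:-1],u[1:]) if b-a>2],T[k].mean(0).round(1))
# known top plane z_tool = 11.8-6 =5.8 below tcp -> world plane
pos,r=tool();zt=pos[2]-5.8
def tf(*p): return r.inv().apply(pix(c,p,zt)-pos).round(1)
k=v<v.min()+25;
fr=[(130+265/3,170+28/3),(130+484/3,170+28/3)];print("front corners",tf(*fr))
for a,b in ((215,255),(255,295)):
    kk=(px[:,1]>=a)&(px[:,1]<b)&k;print("prong tip",px[kk,0].min(),tf((px[kk,1].mean(),px[kk,0].min()-.5)))
E
```

```text
tip row 126
131 229 279 28 gap [(np.int64(242), np.int64(266))] [58.7  1.3  3.2]
137 230 278 26 gap [(np.int64(242), np.int64(266))] [56.   1.3  3.4]
143 230 278 26 gap [(np.int64(242), np.int64(266))] [53.2  1.3  3.3]
149 230 278 26 gap [(np.int64(242), np.int64(266))] [50.4  1.3  3.3]
155 230 278 26 gap [(np.int64(242), np.int64(266))] [47.6  1.2  3.4]
161 230 278 25 gap [(np.int64(242), np.int64(266))] [44.7  1.   3.3]
167 230 278 26 gap [(np.int64(242), np.int64(266))] [41.8  1.3  3.5]
173 230 277 26 gap [(np.int64(242), np.int64(265))] [38.8  1.   3.7]
179 218 290 73 gap [] [35.8  1.3  4.1]
front corners [[ 35.2 -16.1   5.8]
 [ 35.1  19.4   5.9]]
prong tip 126 [[61.  -7.1  5.9]]
prong tip 126 [[61.   9.7  5.9]]
```

```bash
python3 -m jog '[{"tx":2.7,"ty":-24.4,"tz":0,"wx":0,"wy":0,"wz":-9.2,"gripper":-1},{"tx":2.7,"ty":-24.4,"tz":0,"wx":0,"wy":0,"wz":-9.2,"gripper":-1},{"tx":2.7,"ty":-24.4,"tz":0,"wx":0,"wy":0,"wz":-9.2,"gripper":-1},{"tx":2.7,"ty":-24.4,"tz":0,"wx":0,"wy":0,"wz":-9.2,"gripper":-1},{"tx":2.7,"ty":-24.4,"tz":0,"wx":0,"wy":0,"wz":-9.2,"gripper":-1},{"tx":2.7,"ty":-24.4,"tz":3,"wx":0,"wy":0,"wz":-9.2,"gripper":-1},{"tx":2.7,"ty":-24.4,"tz":6,"wx":0,"wy":0,"wz":-9.2,"gripper":-1},{"tx":2.7,"ty":-24.4,"tz":6,"wx":0,"wy":0,"wz":-9.2,"gripper":-1},{"tx":2.7,"ty":-24.4,"tz":6,"wx":0,"wy":0,"wz":-9.2,"gripper":-1}]'
python3 - <<'E'
from h import *
c=arm.read_camera("wrist");np.savez("/tmp/w5.npz",**{k:np.array(v) for k,v in c.items()})
save("pics/w5.png",c["pixels"][0:240,130:382],2.4);p,r=tool();print(p,np.arctan2(*r.apply([1,0,0])[[1,0]]))
T,px=forkpts(c)
for R0 in range(px[:,0].min(),182,8):
    k=px[:,0]==R0;u=px[k,1];print(R0,u.min(),u.max(),[(a,b) for a,b in zip(u[:-1],u[1:]) if b-a>2],T[k].mean(0).round(1))
E
```

```text
time_s: 6.35
tool_pos: [459.2, -14.7, 75.7]
orientation: [0.0, 0.984, 0.178, 0.0]
wrist_force: [0.4, -0.7, -1.0]
gripper_width: 27.1
grasp_force: 59.8
[459.43841358 -14.62870542  76.05437422] 0.35892186614762567
126 230 278 [(np.int64(242), np.int64(267))] [59.8  0.2  7.7]
134 230 278 [(np.int64(242), np.int64(266))] [56.3  0.4  6.2]
142 230 278 [(np.int64(242), np.int64(266))] [52.6  0.4  6.3]
150 230 278 [(np.int64(242), np.int64(266))] [48.9  0.4  6. ]
158 230 278 [(np.int64(242), np.int64(266))] [45.1  0.4  6.2]
166 230 278 [(np.int64(242), np.int64(266))] [41.2  0.4  6.3]
174 230 277 [(np.int64(242), np.int64(265))] [37.3  0.2  6.5]
```

View pics/w5.png

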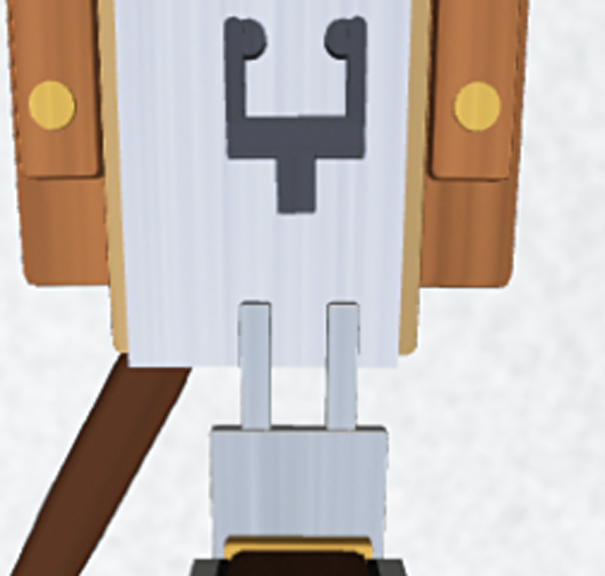

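The picture shows the prongs at (255,300) and (342,300), and the clip ahead with its tail at (296,190), nearly in line. I'll compute both in the tool frame.

```bash
cat >> h.py <<'E'
def rel(c,box=(190,0,310,125),zc=54):
    P,st=clipfit(c,box,zc);p,r=tool();Q=r.inv().apply(np.c_[P,np.full(len(P),zc)]-p);x,y=Q[:,0],Q[:,1]
    out=[]
    for a in np.arange(-.3,.301,.01):
        X=x*np.cos(a)+y*np.sin(a);Y=y*np.cos(a)-x*np.sin(a);out.append((np.ptp(X)+np.ptp(Y),a,X,Y))
    s=np.array([o[0] for o in out]);a=np.mean([o[1] for o in out if o[0]<=s.min()+.25]);o=out[np.argmin(abs(np.array([q[1] for q in out])-a))]
    X,Y=o[2],o[3];ty=Y[X<X.min()+8];m=(Y.min()+Y.max())/2
    xb=X.min()+27;cx,cy=xb*np.cos(a)-m*np.sin(a),xb*np.sin(a)+m*np.cos(a)
    print("clip centre in tool x %.1f y %.1f turn(tool) %.3f len %.1f wid %.1f tailmid %.1f mid %.1f"%(cx,cy,a,np.ptp(X),np.ptp(Y),(ty.min()+ty.max())/2,m),st)
    return cx,cy,a
def fork(c):
    p,r=tool();T,px=forkpts(c);v=px[:,0];k=(v>v.min()+3)&(v<v.min()+30)
    for nm,kk in(("all",k),):
        u=px[kk,1];rr=px[kk,0]
        q=r.inv().apply(pix(c,[(u.min()-.5,np.median(rr)),(u.max()+.5,np.median(rr)),((u.min()+u.max())/2,v.min()-.5)],p[2]-6)-p);print("fork mid y %.2f wid %.1f tip x %.1f"%(q[:2,1].mean(),np.ptp(q[:2,1]),q[2,0]))
E
python3 - <<'E'
from h import *
c=dict(np.load("/tmp/w5.npz"));rel(c);fork(c)
b=dict(np.load("/tmp/w2.npz"));p,r=tool();S=1.5
print("pin in tool",r.inv().apply(pix(b,[(367.5/S,150/S)],68)[0]-p))
E
```

```text
clip centre in tool x 121.2 y 9.3 turn(tool) -0.030 len 19.5 wid 7.2 tailmid 14.6 mid 13.0 [ 76   8  16  44 184]
fork mid y 0.44 wid 23.6 tip x 60.2
pin in tool [155.71391576  -6.37819769   8.19672237]
```

```bash
sed -i 's/g<85/g<115/' h.py; python3 - <<'E'
from h import *
c=dict(np.load("/tmp/w5.npz"));rel(c);fork(c)
E
```

```text
clip centre in tool x 104.0 y 0.2 turn(tool) -0.005 len 37.4 wid 27.4 tailmid 0.8 mid 0.7 [  34    7   58   82 2207]
fork mid y 0.44 wid 23.6 tip x 60.2
```

The clip is aligned within 0.3 mm. Now I'll lower to about 1 mm above the plate, straddle the tail, and push diagonally onto the pin's line, stopping short of the pin.

```bash
python3 -m jog '[{"tx":0,"ty":0,"tz":1.0,"wx":0,"wy":0,"wz":0,"gripper":-1},{"tx":0,"ty":0,"tz":1.5,"wx":0,"wy":0,"wz":0,"gripper":-1},{"tx":0,"ty":0,"tz":1.5,"wx":0,"wy":0,"wz":0,"gripper":-1},{"tx":1.0,"ty":0,"tz":1.5,"wx":0,"wy":0,"wz":0,"gripper":-1},{"tx":2.0,"ty":0,"tz":1.5,"wx":0,"wy":0,"wz":0,"gripper":-1},{"tx":2.5,"ty":0,"tz":1.5,"wx":0,"wy":0,"wz":0,"gripper":-1},{"tx":2.8,"ty":0,"tz":1.5,"wx":0,"wy":0,"wz":0,"gripper":-1},{"tx":3.1,"ty":-0.06,"tz":1.5,"wx":0,"wy":0,"wz":0.2,"gripper":-1},{"tx":3.5,"ty":-0.14,"tz":1.5,"wx":0,"wy":0,"wz":0.4,"gripper":-1},{"tx":3.9,"ty":-0.22,"tz":1.5,"wx":0,"wy":0,"wz":0.4,"gripper":-1},{"tx":4.3,"ty":-0.31,"tz":1.5,"wx":0,"wy":0,"wz":0.4,"gripper":-1},{"tx":4.7,"ty":-0.40,"tz":1.5,"wx":0,"wy":0,"wz":0.4,"gripper":-1},{"tx":5.1,"ty":-0.49,"tz":1.5,"wx":0,"wy":0,"wz":0.4,"gripper":-1},{"tx":5.5,"ty":-0.58,"tz":1.5,"wx":0,"wy":0,"wz":0.4,"gripper":-1},{"tx":5.8,"ty":-0.66,"tz":1.5,"wx":0,"wy":0,"wz":0.4,"gripper":-1},{"tx":5.8,"ty":-0.66,"tz":1.5,"wx":0,"wy":0,"wz":0.4,"gripper":-1}]'
python3 - <<'E'
from h import *
c=arm.read_camera("wrist");np.savez("/tmp/w6.npz",**{k:np.array(v) for k,v in c.items()})
save("pics/w6.png",c["pixels"][0:240,130:382],2.4);p,r=tool();print(p,np.arctan2(*r.apply([1,0,0])[[1,0]]))
rel(c);fork(c)
E
```

```text
time_s: 8.4
tool_pos: [511.0, 12.5, 60.3]
orientation: [-0.0, 0.985, 0.175, 0.0]
wrist_force: [-0.4, 0.9, -1.6]
gripper_width: 27.7
grasp_force: 60.1
[510.90099859  12.42015154  60.25612905] 0.352474134740538
clip centre in tool x 88.2 y 0.7 turn(tool) 0.000 len 25.8 wid 27.6 tailmid 0.7 mid 0.7 [  34   65   62   60 1993]
fork mid y 0.69 wid 36.1 tip x 76.4
```

View pics/w6.png

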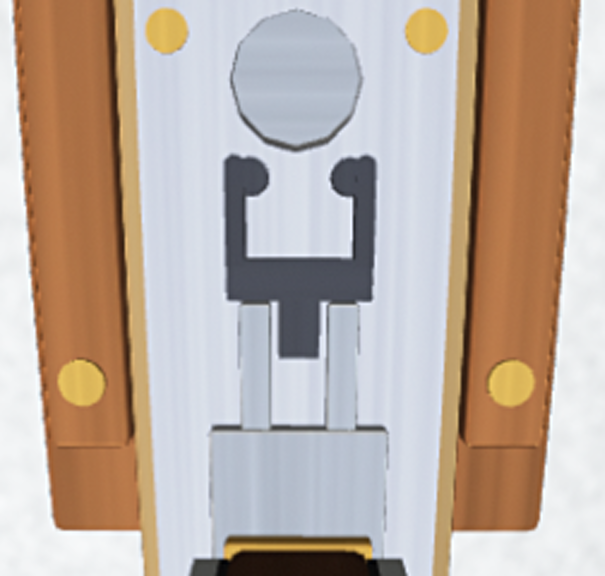

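The tail is straddled, the shoulders sit on the prongs at (298,302), and the pin head is at (297,80), 0.5 mm left of the clip's axis. I'll write a numeric gauge using the pin head from depth, and fork reach, so no more pictures are needed.

```bash
cat > g.py <<'E'
from h import *
def gauge(c,show=True):
    p,r=tool();W=world(c);m=(W[...,2]>63)&(W[...,2]<74);m[:, :170]=0;m[:,340:]=0;m[170:]=0
    n,l,st,ce=cv2.connectedComponentsWithStats(m.astype(np.uint8));i=1+np.argmax(st[1:,4])
    Q=r.inv().apply(W[l==i]-p);lo,hi=np.percentile(Q[:,:2],[1,99],axis=0);ctr=(lo+hi)/2
    g=c["pixels"].max(2)<115;g[:, :180]=0;g[:,320:]=0;g[175:]=0
    v,u=np.nonzero(g);n2,l2,s2,_=cv2.connectedComponentsWithStats(g.astype(np.uint8));j=1+np.argmax(s2[1:,4]);v,u=np.nonzero(l2==j)
    T=r.inv().apply(pix(c,np.c_[u,v],54)-p)
    s=arm.state();d=r.inv().apply(s["wrist_force"])
    print("t %.2f"%s["time_s"],"TCP",p.round(1),"F(tool)",d.round(1),"pin x %.1f y %.1f ext %s"%(*ctr,(hi-lo).round(1)),"clip tail x %.1f front %.1f y %.1f"%(T[:,0].min(),T[:,0].max(),(T[:,1].min()+T[:,1].max())/2))
if __name__=="__main__": gauge(arm.read_camera("wrist"))
E
python3 g.py
python3 -m jog '[{"tx":0.2,"ty":-0.05,"tz":0,"wx":0,"wy":0,"wz":0,"gripper":-1},{"tx":0.4,"ty":-0.05,"tz":0,"wx":0,"wy":0,"wz":0,"gripper":-1},{"tx":0.6,"ty":-0.05,"tz":0,"wx":0,"wy":0,"wz":0,"gripper":-1},{"tx":0.75,"ty":-0.05,"tz":0,"wx":0,"wy":0,"wz":0,"gripper":-1},{"tx":0.75,"ty":-0.05,"tz":0,"wx":0,"wy":0,"wz":0,"gripper":-1}]'
python3 g.py
```

```text
t 8.50 TCP [510.9  12.4  60.3] F(tool) [-0.1 -0.8  1.4] pin x 97.8 y 0.1 ext [20.1 19.8] clip tail x 50.0 front 86.8 y 0.7
time_s: 9.12
tool_pos: [517.9, 15.5, 60.3]
orientation: [0.0, 0.985, 0.175, 0.0]
wrist_force: [-0.3, 0.2, -2.2]
gripper_width: 27.6
grasp_force: 60.1
t 9.18 TCP [517.8  15.4  60.3] F(tool) [ 0.6 -0.1  1.3] pin x 90.5 y 0.5 ext [19.8 19.8] clip tail x 50.0 front 86.9 y 0.8
```

```bash
python3 -m jog '[{"tx":0.1,"ty":0,"tz":0,"wx":0,"wy":0,"wz":0,"gripper":-1},{"tx":0.2,"ty":0,"tz":0,"wx":0,"wy":0,"wz":0,"gripper":-1},{"tx":0.3,"ty":0,"tz":0,"wx":0,"wy":0,"wz":0,"gripper":-1}]'
python3 g.py
python3 -m jog '[{"tx":0.1,"ty":0,"tz":0,"wx":0,"wy":0,"wz":0,"gripper":-1},{"tx":0.2,"ty":0,"tz":0,"wx":0,"wy":0,"wz":0,"gripper":-1},{"tx":0.3,"ty":0,"tz":0,"wx":0,"wy":0,"wz":0,"gripper":-1}]'
python3 g.py
```

```text
time_s: 9.55
tool_pos: [520.1, 16.5, 60.2]
orientation: [-0.0, 0.985, 0.175, -0.001]
wrist_force: [-3.9, -1.2, 0.1]
gripper_width: 27.3
grasp_force: 60.1
t 9.60 TCP [520.2  16.5  60.2] F(tool) [-4.3 -0.7 -0.9] pin x 87.9 y 0.8 ext [19.9 19.8] clip tail x 49.4 front 86.3 y 0.7
time_s: 9.98
tool_pos: [523.3, 17.6, 60.2]
orientation: [-0.0, 0.985, 0.175, -0.0]
wrist_force: [-3.9, -0.8, -0.5]
gripper_width: 27.3
grasp_force: 60.1
t 10.03 TCP [523.4  17.6  60.2] F(tool) [-3.1 -0.9  1.5] pin x 87.7 y 0.7 ext [20.  19.6] clip tail x 49.4 front 86.2 y 0.6
```

The arm slides at about 4 N. I'll continue in small batches, each too short to run from lip contact to home.

```bash
python3 -m jog '[{"tx":0.12,"ty":0,"tz":0,"wx":0,"wy":0,"wz":0,"gripper":-1},{"tx":0.25,"ty":0,"tz":0,"wx":0,"wy":0,"wz":0,"gripper":-1},{"tx":0.38,"ty":0,"tz":0,"wx":0,"wy":0,"wz":0,"gripper":-1},{"tx":0.5,"ty":0,"tz":0,"wx":0,"wy":0,"wz":0,"gripper":-1}]' | grep force
python3 -m jog '[{"tx":0.12,"ty":0,"tz":0,"wx":0,"wy":0,"wz":0,"gripper":-1},{"tx":0.25,"ty":0,"tz":0,"wx":0,"wy":0,"wz":0,"gripper":-1},{"tx":0.38,"ty":0,"tz":0,"wx":0,"wy":0,"wz":0,"gripper":-1}]' | grep force
python3 g.py
```

```text
wrist_force: [-3.9, -1.3, -2.2]
grasp_force: 60.0
wrist_force: [-4.6, -1.1, -1.2]
grasp_force: 60.0
t 10.95 TCP [531.9  20.6  60.3] F(tool) [-3.1 -0.8  1. ] pin x 87.1 y 0.6 ext [20.3 19.7] clip tail x 49.3 front 86.2 y 0.5
```

```bash
python3 -m jog '[{"tx":0.12,"ty":0,"tz":0,"wx":0,"wy":0,"wz":0,"gripper":-1},{"tx":0.25,"ty":0,"tz":0,"wx":0,"wy":0,"wz":0,"gripper":-1},{"tx":0.38,"ty":0,"tz":0,"wx":0,"wy":0,"wz":0,"gripper":-1},{"tx":0.5,"ty":0,"tz":0,"wx":0,"wy":0,"wz":0,"gripper":-1}]' | grep force
python3 -m jog '[{"tx":0.12,"ty":0,"tz":0,"wx":0,"wy":0,"wz":0,"gripper":-1},{"tx":0.25,"ty":0,"tz":0,"wx":0,"wy":0,"wz":0,"gripper":-1},{"tx":0.38,"ty":0,"tz":0,"wx":0,"wy":0,"wz":0,"gripper":-1}]' | grep force
python3 g.py
```

```text
wrist_force: [-3.9, 0.5, -2.0]
grasp_force: 60.0
wrist_force: [-4.0, -0.8, -1.9]
grasp_force: 60.0
t 11.88 TCP [540.1  23.6  60.3] F(tool) [-3.3 -1.2  1. ] pin x 87.0 y 0.6 ext [20.2 19.7] clip tail x 49.3 front 86.2 y 0.5
```

```bash
python3 -m jog '[{"tx":0.12,"ty":0,"tz":0,"wx":0,"wy":0,"wz":0,"gripper":-1},{"tx":0.25,"ty":0,"tz":0,"wx":0,"wy":0,"wz":0,"gripper":-1},{"tx":0.38,"ty":0,"tz":0,"wx":0,"wy":0,"wz":0,"gripper":-1},{"tx":0.5,"ty":0,"tz":0,"wx":0,"wy":0,"wz":0,"gripper":-1}]' | grep force
python3 -m jog '[{"tx":0.12,"ty":0,"tz":0,"wx":0,"wy":0,"wz":0,"gripper":-1},{"tx":0.25,"ty":0,"tz":0,"wx":0,"wy":0,"wz":0,"gripper":-1},{"tx":0.38,"ty":0,"tz":0,"wx":0,"wy":0,"wz":0,"gripper":-1}]' | grep force
python3 g.py
```

```text
wrist_force: [-3.6, -1.0, -1.5]
grasp_force: 60.0
wrist_force: [-5.2, -0.2, -1.3]
grasp_force: 60.0
t 12.80 TCP [548.4  26.7  60.3] F(tool) [-4.1 -1.2  2.4] pin x 86.9 y 0.6 ext [20.  19.7] clip tail x 49.3 front 86.2 y 0.5
```

```bash
python3 -m jog '[{"tx":0.12,"ty":0,"tz":0,"wx":0,"wy":0,"wz":0,"gripper":-1},{"tx":0.25,"ty":0,"tz":0,"wx":0,"wy":0,"wz":0,"gripper":-1},{"tx":0.38,"ty":0,"tz":0,"wx":0,"wy":0,"wz":0,"gripper":-1},{"tx":0.5,"ty":0,"tz":0,"wx":0,"wy":0,"wz":0,"gripper":-1}]' | grep force
python3 -m jog '[{"tx":0.12,"ty":0,"tz":0,"wx":0,"wy":0,"wz":0,"gripper":-1},{"tx":0.25,"ty":0,"tz":0,"wx":0,"wy":0,"wz":0,"gripper":-1},{"tx":0.38,"ty":0,"tz":0,"wx":0,"wy":0,"wz":0,"gripper":-1}]' | grep force
python3 g.py
```

```text
wrist_force: [-3.9, -0.3, -1.0]
grasp_force: 60.0
wrist_force: [-3.1, -0.8, -1.0]
grasp_force: 60.0
t 13.72 TCP [556.9  29.8  60.4] F(tool) [-2.1 -1.   1.4] pin x 83.3 y 0.5 ext [19.4 19.8] clip tail x 49.2 front 85.7 y 0.5
```

```bash
python3 -m jog '[{"tx":0.08,"ty":0,"tz":0,"wx":0,"wy":0,"wz":0,"gripper":-1},{"tx":0.16,"ty":0,"tz":0,"wx":0,"wy":0,"wz":0,"gripper":-1}]' | grep -E "force|pos"
python3 g.py
python3 -m jog '[{"tx":0.08,"ty":0,"tz":0,"wx":0,"wy":0,"wz":0,"gripper":-1},{"tx":0.16,"ty":0,"tz":0,"wx":0,"wy":0,"wz":0,"gripper":-1}]' | grep -E "force|pos"
python3 g.py
```

```text
tool_pos: [558.2, 30.2, 60.4]
wrist_force: [-2.3, -0.0, -1.7]
grasp_force: 59.9
t 14.03 TCP [558.4  30.2  60.5] F(tool) [-0.9 -0.5  0.9] pin x 81.7 y 0.3 ext [20.  19.9] clip tail x 49.3 front 86.2 y 0.4
tool_pos: [559.8, 30.7, 60.4]
wrist_force: [-0.4, 0.5, -0.9]
grasp_force: 59.9
t 14.32 TCP [559.9  30.7  60.5] F(tool) [0.5 0.2 1.2] pin x 80.1 y 0.3 ext [19.9 19.8] clip tail x 49.8 front 86.3 y 0.2
```

```bash
python3 -m jog '[{"tx":0.05,"ty":0,"tz":0,"wx":0,"wy":0,"wz":0,"gripper":-1},{"tx":0.1,"ty":0,"tz":0,"wx":0,"wy":0,"wz":0,"gripper":-1},{"tx":0.15,"ty":0,"tz":0,"wx":0,"wy":0,"wz":0,"gripper":-1}]' | grep -E "force|pos"
python3 g.py
python3 -m jog '[{"tx":0.05,"ty":0,"tz":0,"wx":0,"wy":0,"wz":0,"gripper":-1},{"tx":0.1,"ty":0,"tz":0,"wx":0,"wy":0,"wz":0,"gripper":-1}]' | grep -E "force|pos"
python3 g.py
```

```text
tool_pos: [561.0, 31.3, 60.4]
wrist_force: [-0.3, -0.5, -1.5]
grasp_force: 59.9
t 14.75 TCP [561.   31.3  60.3] F(tool) [-0.2 -0.   2.1] pin x 78.9 y 0.4 ext [19.7 19.9] clip tail x 52.7 front 89.3 y 0.4
tool_pos: [561.8, 31.6, 60.3]
wrist_force: [-0.2, -0.4, -1.0]
grasp_force: 59.9
t 15.05 TCP [561.9  31.7  60.3] F(tool) [-0.7 -0.6  2.1] pin x 78.0 y 0.4 ext [19.6 20.1] clip tail x 51.8 front 88.4 y 0.5
```

The clip snapped ahead of the fork: tail-to-pin is 26.2 mm and front-to-pin 10.4 mm, which matches home. I'll press lightly to confirm it is seated.

```bash
python3 -m jog '[{"tx":0.05,"ty":0,"tz":0,"wx":0,"wy":0,"wz":0,"gripper":-1},{"tx":0.1,"ty":0,"tz":0,"wx":0,"wy":0,"wz":0,"gripper":-1},{"tx":0.15,"ty":0,"tz":0,"wx":0,"wy":0,"wz":0,"gripper":-1}]' | grep -E "force|pos"
python3 g.py
python3 -m jog '[{"tx":0.04,"ty":0,"tz":0,"wx":0,"wy":0,"wz":0,"gripper":-1},{"tx":0.08,"ty":0,"tz":0,"wx":0,"wy":0,"wz":0,"gripper":-1}]' | grep -E "force|pos"
python3 g.py
```

```text
tool_pos: [563.2, 32.1, 60.3]
wrist_force: [0.5, -0.3, -1.4]
grasp_force: 59.9
t 15.47 TCP [563.3  32.1  60.3] F(tool) [ 0.4 -0.4  1.1] pin x 76.4 y 0.3 ext [19.7 19.9] clip tail x 50.4 front 86.8 y 0.4
tool_pos: [563.9, 32.4, 60.3]
wrist_force: [-0.0, 0.5, -1.8]
grasp_force: 59.9
t 15.78 TCP [564.   32.4  60.3] F(tool) [-1.2 -0.2  1.7] pin x 75.7 y 0.3 ext [19.8 19.9] clip tail x 49.4 front 86.3 y 0.6
```

```bash
python3 -m jog '[{"tx":0.04,"ty":0,"tz":0,"wx":0,"wy":0,"wz":0,"gripper":-1}]' | grep -E "force"
python3 g.py
python3 -m jog '[{"tx":0.03,"ty":0,"tz":0,"wx":0,"wy":0,"wz":0,"gripper":-1}]' | grep -E "force"
python3 g.py
```

```text
wrist_force: [-2.6, -1.5, -0.2]
grasp_force: 59.9
t 15.95 TCP [564.2  32.5  60.3] F(tool) [-1.9  0.2  0.4] pin x 75.4 y 0.4 ext [19.7 20. ] clip tail x 49.5 front 86.4 y 0.6
wrist_force: [-3.8, -2.9, 1.4]
grasp_force: 60.0
t 16.12 TCP [564.3  32.6  60.3] F(tool) [-3.4  0.4 -0.3] pin x 75.4 y 0.3 ext [19.8 20. ] clip tail x 49.5 front 86.4 y 0.6
```

The spine is hard against the neck: force rises with no further travel. Now I'll back straight out and lift.

```bash
python3 -m jog '[{"tx":-0.5,"ty":0,"tz":0,"wx":0,"wy":0,"wz":0,"gripper":-1},{"tx":-1.5,"ty":0,"tz":0,"wx":0,"wy":0,"wz":0,"gripper":-1},{"tx":-2.8,"ty":0,"tz":0,"wx":0,"wy":0,"wz":0,"gripper":-1},{"tx":-4,"ty":0,"tz":0,"wx":0,"wy":0,"wz":0,"gripper":-1},{"tx":-4,"ty":0,"tz":-1,"wx":0,"wy":0,"wz":0,"gripper":-1},{"tx":-4,"ty":0,"tz":-6,"wx":0,"wy":0,"wz":0,"gripper":-1},{"tx":-4,"ty":0,"tz":-8,"wx":0,"wy":0,"wz":0,"gripper":-1},{"tx":-4,"ty":0,"tz":-8,"wx":0,"wy":0,"wz":0,"gripper":-1},{"tx":-4,"ty":0,"tz":-8,"wx":0,"wy":0,"wz":0,"gripper":-1}]'
python3 - <<'E'
from h import *
import g
c=arm.read_camera("wrist");np.savez("/tmp/w7.npz",**{k:np.array(v) for k,v in c.items()});g.gauge(c);save("pics/w7.png",c["pixels"],1.5)
plan([481,-259,60],.2)
E
```

```text
time_s: 17.25
tool_pos: [526.7, 19.0, 139.5]
orientation: [-0.0, 0.985, 0.175, -0.001]
wrist_force: [0.4, -0.0, -1.7]
gripper_width: 27.3
grasp_force: 59.8
t 17.30 TCP [526.6  19.  139.2] F(tool) [-0.9 -0.2  0.9] pin x 115.2 y 1.2 ext [20.  19.8] clip tail x 89.2 front 126.0 y 1.0
t(cm) [-13.86  24.52   7.92] w(deg) [-0.05  0.1   8.73] yaw now 0.35233636754220854
```

View pics/w7.png

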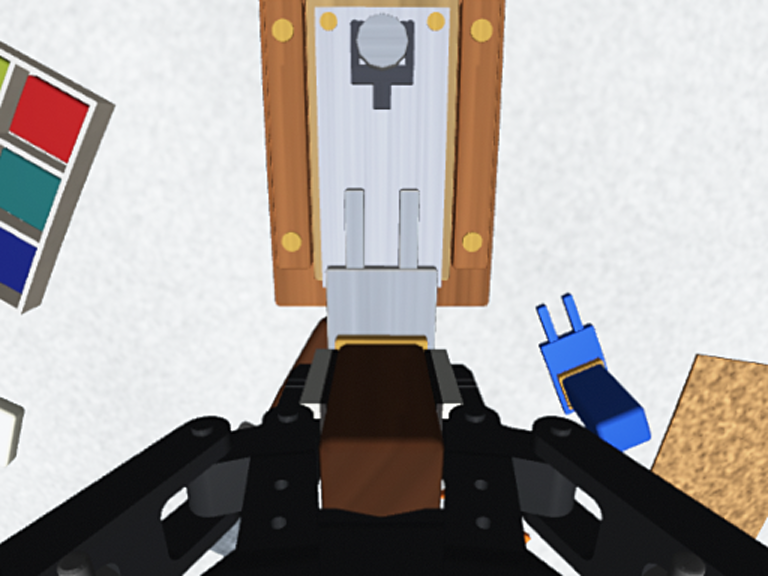

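The clip sits around the pin at (382,45), jaws past the neck, and the fork is clear. Next is the mat.

```bash
python3 -m jog '[{"tx":-13.9,"ty":24.5,"tz":0,"wx":0,"wy":0,"wz":8.7,"gripper":-1},{"tx":-13.9,"ty":24.5,"tz":0,"wx":0,"wy":0,"wz":8.7,"gripper":-1},{"tx":-13.9,"ty":24.5,"tz":0,"wx":0,"wy":0,"wz":8.7,"gripper":-1},{"tx":-13.9,"ty":24.5,"tz":0,"wx":0,"wy":0,"wz":8.7,"gripper":-1},{"tx":-13.9,"ty":24.5,"tz":0,"wx":0,"wy":0,"wz":8.7,"gripper":-1},{"tx":-13.9,"ty":24.5,"tz":2,"wx":0,"wy":0,"wz":8.7,"gripper":-1},{"tx":-13.9,"ty":24.5,"tz":6,"wx":0,"wy":0,"wz":8.7,"gripper":-1},{"tx":-13.9,"ty":24.5,"tz":10,"wx":0,"wy":0,"wz":8.7,"gripper":-1},{"tx":-13.9,"ty":24.5,"tz":11.5,"wx":0,"wy":0,"wz":8.7,"gripper":-1},{"tx":-13.9,"ty":24.5,"tz":11.9,"wx":0,"wy":0,"wz":8.7,"gripper":-1},{"tx":-13.9,"ty":24.5,"tz":12.1,"wx":0,"wy":0,"wz":8.7,"gripper":-1},{"tx":-13.9,"ty":24.5,"tz":12.2,"wx":0,"wy":0,"wz":8.7,"gripper":-1},{"tx":-13.9,"ty":24.5,"tz":12.2,"wx":0,"wy":0,"wz":8.7,"gripper":-1}]'
```

```text
time_s: 18.92
tool_pos: [481.4, -259.2, 18.9]
orientation: [0.0, 0.995, 0.1, 0.0]
wrist_force: [0.3, -0.1, -0.7]
gripper_width: 27.0
grasp_force: 59.9
```

```bash
python3 -m jog '[{"tx":0,"ty":0,"tz":0.05,"wx":0,"wy":0,"wz":0,"gripper":-1},{"tx":0,"ty":0,"tz":0.05,"wx":0,"wy":0,"wz":0,"gripper":-1}]'
```

```text
time_s: 19.18
tool_pos: [481.2, -259.1, 17.9]
orientation: [0.0, 0.995, 0.1, 0.0]
wrist_force: [0.2, 0.4, -1.1]
gripper_width: 27.3
grasp_force: 59.9
```

```bash
python3 -m jog '[{"tx":0,"ty":0,"tz":0.08,"wx":0,"wy":0,"wz":0,"gripper":-1},{"tx":0,"ty":0,"tz":0.15,"wx":0,"wy":0,"wz":0,"gripper":-1},{"tx":0,"ty":0,"tz":0.15,"wx":0,"wy":0,"wz":0,"gripper":-1},{"tx":0,"ty":0,"tz":0.15,"wx":0,"wy":0,"wz":0,"gripper":-1}]' | grep -E "pos|force"
```

```text
tool_pos: [481.2, -259.1, 16.3]
wrist_force: [-0.4, 0.5, -1.3]
grasp_force: 59.9
```

```bash
python3 -m jog '[{"tx":0,"ty":0,"tz":0.05,"wx":0,"wy":0,"wz":0,"gripper":-1},{"tx":0,"ty":0,"tz":0.05,"wx":0,"wy":0,"wz":0,"gripper":-1}]' | grep -E "pos|force"
```

```text
tool_pos: [481.2, -259.1, 15.8]
wrist_force: [-0.1, 0.9, -0.5]
grasp_force: 60.2
```

```bash
python3 -m jog '[{"tx":0,"ty":0,"tz":0.04,"wx":0,"wy":0,"wz":0,"gripper":-1},{"tx":0,"ty":0,"tz":0.04,"wx":0,"wy":0,"wz":0,"gripper":-1}]' | grep -E "pos|force"
```

```text
tool_pos: [481.2, -259.1, 15.8]
wrist_force: [-2.5, 2.4, 6.0]
grasp_force: 60.8
```

Touched down with 6 N upward. I'll release and rise straight up, then back away.

```bash
python3 -m jog '[{"tx":0,"ty":0,"tz":0,"wx":0,"wy":0,"wz":0,"gripper":0},{"tx":0,"ty":0,"tz":0,"wx":0,"wy":0,"wz":0,"gripper":1},{"tx":0,"ty":0,"tz":0,"wx":0,"wy":0,"wz":0,"gripper":1},{"tx":0,"ty":0,"tz":0,"wx":0,"wy":0,"wz":0,"gripper":1},{"tx":0,"ty":0,"tz":0,"wx":0,"wy":0,"wz":0,"gripper":1},{"tx":0,"ty":0,"tz":0,"wx":0,"wy":0,"wz":0,"gripper":1},{"tx":0,"ty":0,"tz":-3,"wx":0,"wy":0,"wz":0,"gripper":1},{"tx":0,"ty":0,"tz":-8,"wx":0,"wy":0,"wz":0,"gripper":1},{"tx":0,"ty":0,"tz":-13,"wx":0,"wy":0,"wz":0,"gripper":1},{"tx":-4,"ty":0,"tz":-13,"wx":0,"wy":0,"wz":0,"gripper":1},{"tx":-4,"ty":0,"tz":-13,"wx":0,"wy":0,"wz":0,"gripper":1},{"tx":-4,"ty":0,"tz":-13,"wx":0,"wy":0,"wz":0,"gripper":1}]'
python3 - <<'E'
from h import *
c=arm.read_camera("wrist");W=world(c);p,r=tool()
for n,lo,hi,b in(("handle top",63,78,(60,230)),("foot top",8.5,14,(40,150))):
    z=W[...,2];m=(z>lo)&(z<hi);m[:b[0]]=0;m[b[1]:]=0;m[:,200:]&=True;m[:,:220]=0;m[:,290:]=0
    w=W[m];print(n,m.sum(),np.median(w,0).round(1),w[:,2].std().round(2),w.min(0).round(),w.max(0).round())
# clip state in the top view vs. before
t=arm.read_camera("top");b=dict(np.load("/tmp/top.npz"));d=cv2.absdiff(cv2.GaussianBlur(t["pixels"],(5,5),0),cv2.GaussianBlur(b["pixels"],(5,5),0)).max(2)>35
n,l,st,ce=cv2.connectedComponentsWithStats(d.astype(np.uint8));print([ (s[:5].tolist(),pix(t,[q],0)[0,:2].round()) for s,q in zip(st[1:],ce[1:]) if s[4]>8])
E
```

```text
time_s: 21.68
tool_pos: [442.2, -267.0, 145.3]
orientation: [-0.0, 0.995, 0.1, 0.0]
wrist_force: [0.8, -0.0, -0.5]
gripper_width: 85.3
grasp_force: 0.0
handle top 1398 [ 481.9 -259.    69.8] 1.08 [ 467. -274.   63.] [ 495. -244.   72.]
foot top 1652 [ 508.5 -254.3    9.9] 0.73 [ 467. -279.    9.] [ 541. -236.   14.]
[([182, 110, 21, 14, 185], array([786., 117.])), ([200, 150, 17, 14, 98], array([643.,  64.])), ([216, 179, 7, 5, 20], array([548.,  22.])), ([212, 183, 17, 11, 92], array([523.,  20.])), ([293, 184, 14, 12, 49], array([ 514., -265.])), ([294, 186, 27, 29, 350], array([ 469., -299.])), ([293, 189, 49, 48, 432], array([ 422., -343.])), ([288, 206, 6, 7, 26], array([ 444., -232.])), ([142, 208, 170, 146, 6664], array([209., -22.])), ([328, 216, 12, 14, 50], array([ 392., -389.])), ([9, 286, 150, 98, 5395], array([-33., 577.])), ([3, 294, 20, 41, 478], array([ 61., 778.])), ([209, 305, 8, 5, 14], array([102.,  51.])), ([204, 313, 50, 40, 1140], array([15., -1.])), ([0, 328, 23, 24, 127], array([-21., 796.])), ([229, 343, 29, 41, 298], array([-111.,  -69.])), ([181, 356, 23, 28, 363], array([-135.,  123.])), ([220, 382, 6, 2, 11], array([-171.,   20.]))]
```

The fork stands upright on the mat at its starting spot (handle top z 69.8, foot top z 9.9). The only changes in the top view are the prop arm with the clip and washer, and the robot itself. I'm handing in.

```bash
python3 -c "
from rig import arm
print(arm.sign_off())"
```

```text
the job is handed in; nothing more can be done
None
```

The clip is snapped home in the pin's groove (highest push force read about 5 N; force was read only between short moves), the fork is standing released on its mat, the top view showed nothing else disturbed, and the job was handed in at about 22 s.

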